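# Empty the toggle-ball hopper into the catch pan

## Robot

A 6-joint arm with a two-finger parallel gripper is mounted at the origin on the work surface. World frame = base frame: x ahead of the robot, y to its left, z up, the work surface at z = 0. Lengths are in mm, angles in rad, forces in N, time in s.
With the tool pointing down it reaches from about 350 to 875 mm from the base axis. Payload 4.2 kg.
Tool frame: the origin (TCP) lies on the centre line of the jaws, within the pads' length; the fingertips stand 19 mm ahead of it and the grasp point (between the pads) is the TCP; z points along the fingers, y is the line along which they close (so a half turn about z gives the same grasp; the last joint's range is limited). The gripper opens to 85 mm and grips with 20 to 120 N. Pads are 22 mm wide; open, the fingers measure 114 mm over their backs; the gripper's body (76 mm by 85 mm) begins 54 mm behind the grasp point. The pads swing forward as they close: fully open they stand 13 mm farther back than shut.
Start: joints at [-1.082, 0.385, 0.008, 0, -1.194, -0.259], TCP at [142.382, -608.545, 250.312] pointing down, gripper open.
Joint ranges: [-3.14, 3.14], [-1.21, 2.06], [-1.07, 1.41], [-3.16, 2.05], [-2.99, -0.16], [-3.1, 3.1]. Speed limits (rad/s): [2.79, 2.79, 3.14, 3.14, 3.14, 3.14].

## Interface

Orientations are given as a unit quaternion [w, x, y, z].
In Python, from bench import telemetry, optics, workorder gives the robot as it stands.
- The arm moves only by the shell command python3 -m inch 'ROWS' [FORCE]. ROWS is JSON, a list of rows, each a list of 3 entries, a list of its own where there are three numbers: the turn, a rotation vector about the tool's x, y, z in rad, then the shift along the tool's x, y, z in m, then the opening, from 0 (shut) to 1 (fully open). In form: [[[rx, ry, rz], [x, y, z], grip], ...]. A call has 1 to 12 rows; each row is the pose to reach, as a shift and turn from the pose commanded when the call began, along the tool's axes at that moment; what a row does not reach only later rows make up. A row lasts 1/8 s, in which the tool goes at most 62.5 mm and 10.7 degrees, less where a joint would pass 70% of its speed; a pose out of reach is approached as far as the arm can. A call with a gripper value outside its range is refused whole. The fingers move at their own pace and stop on an object; FORCE is the grip in N (left out, the last holds). Time passes only in rows, so rows that repeat a pose let the fingers close. It gives the time, the measured TCP pose, the force, the opening and the grip force at its end, in the units of the state.
- telemetry.observe(): the state, without advancing time (a new reading comes with each control period).
- optics.snapshot(name): name is "scene" or "top"; returns the picture (480x640x3 uint8, red, green, blue); there is no depth.
- optics.camera_model(name): a dict with "fx", "fy", "cx", "cy" (pixels), "xyz" and "rotation" of the camera in the world. Camera axes: x right, y down, z forward; pixel columns grow to the right and rows downward; lengths in mm; the calibration is good to about 2 mm. A picture is of the moment at which its call begins. camera_model takes no time and is no camera call.
- workorder.hand_in(): hands the job in; it is judged then, once.
The state is a dict: "time_s": time; "q": joint angles; "dq": joint speeds; "effort": joint torques, N m; "position": TCP position; "orientation": TCP orientation; "contact_force": force on the tool from outside, world axes, zero at the start; "moment": the same for the moment, N m; "gripper_width": finger opening in mm; "grip_force": force on a finger pad.
Only numpy, scipy, OpenCV 4.12 (cv2) and the standard library are available. Lean on these libraries where they do the work, as an engineer would, in place of code of your own. Each camera call takes 0.05 s, during which the arm holds its last target. There are 200 camera calls.

## Task

Put the steel catch pan under the mouth of the little bench hopper, standing flat on the table. Then draw the hopper's slide gate straight out until you feel it come up firmly against its end stop, without yanking it hard into the stop, so that all four wooden balls drop into the pan. Leave the gate drawn and the pan where it is, and do not disturb the printing blocks or the jar.

Things in the scene. Friction and masses are not known exactly. Their poses are not given: they have to be found in the camera images.
- hopper: Aluminium bench hopper, bolted down. Origin on the table under the chute's middle, z up; the gate draws out along its -x. Chute: upright slot 70 (x) x 36 mm (y) inside, walls 5, z 75 to 172; funnel above flares to 130 x 95 mm at z 250. Carried from its -y side by a grey column and foot (50 to 150 mm wide, y -95 to -165). Under the chute it is open from -x, +x and +y, up to z 75.
- mouth (a point): Centre of the chute's open lower mouth, 75 mm above the table; fixed to the hopper, same axes.
- guide: Grey covered channel before the chute, hopper x -40 to -105 mm, 62 mm wide, z 82 to 110, through which the gate slides. Fixed; origin and axes are the hopper's. A hidden adjustable end stop sits inside: set anew each time, somewhere between 76 and 110 mm of gate travel from fully shut; it is found only by feel.
- gate: Slide gate: steel blade 34 x 4 mm, top at z 99, closing the chute, with an upright lug at its outer end. Origin and axes are the hopper's when shut; moves along hopper -x as drawn. Starts 0 to 6 mm drawn. About 3 N drag; stays where left. At the stop the pull rises steeply: 6 to 15 N against it is plenty, 30 N is too much. The last balls fall only late in the travel.
- gate_lug (a point): Middle of the gate's lug at gripping height, 127 mm above the table. The lug is a dark steel block 20 x 20 mm, z 99 to 145, at hopper x -150 mm when shut, 35 mm clear of the guide. Axes are the hopper's.
- pan: Loose steel catch pan, about 0.35 kg, outside 108 (x) x 138 mm (y), 48 high, walls and floor 4, open on top. Origin at the centre of its underside, z up. A dark wooden handle sticks out level along its -x, x -54 to -182, 18 wide, 16 thick, its middle 38 mm above the table. It can be slid on the table and passes under hopper, guide and gate.
- pan_in (a point): Centre of the pan's inner floor, 4 mm above its underside; the pan's axes.
- pan_grip (a point): Point on the pan's handle to grip, at pan x -150 mm, z 38 mm; the pan's axes (handle runs along x).
- ball0_center (a point): Centre of one of four loose turned wooden balls, 30 mm in diameter, 12 g, lying on the gate in the chute at the start.
- ball1_center (a point): Centre of one of four loose turned wooden balls, 30 mm in diameter, 12 g, lying on the gate in the chute at the start.
- ball2_center (a point): Centre of one of four loose turned wooden balls, 30 mm in diameter, 12 g, lying on the gate in the chute at the start.
- ball3_center (a point): Centre of one of four loose turned wooden balls, 30 mm in diameter, 12 g, lying on the gate in the chute at the start.
- block_long: Bystander: carved wooden printing block 45 x 125 x 34 mm, origin under its centre. Leave alone.
- block_round: Bystander: round carved wooden printing block 90 mm across, 36 mm high, origin under its centre. Leave alone.
- jar: Bystander: glass jar with a steel cap, 70 mm across, 85 mm high, origin under its centre. Leave alone.

How it is judged (in metres and radians):
On the way, in this order (a step that is already met when the one before it is completed fails the run):
1. the pan stands flat on the table under the hopper's mouth (horizontal distance between pan_in and mouth below 0.035 m and angle between pan's own z axis and vertical below 0.1 rad and height (world z) of pan below 0.01 m), for 0.2 s.
2. the gate is drawn out until it bears on its end stop with more than 2 N (contact force between gate and guide above 2 N), for 0.02 s.
At the end, for the whole second after the job is handed in: The pan stands flat and still on the table with the centre of its floor within 35 mm (level) of the mouth's centre, all four balls lie in it (each within 66 mm, level, of the centre of its floor and no higher than 55 mm), and the gate is left at rest, drawn out at least 70 mm (all of step 1 and linear speed of pan below 0.02 m/s and x of gate_lug in the frame of hopper below -0.22 m and linear speed of gate below 0.01 m/s and horizontal distance between each of ball0_center, ball1_center, ball2_center, ball3_center and pan_in below 0.066 m and height (world z) of each of ball0_center, ball1_center, ball2_center, ball3_center below 0.055 m); the robot touches nothing.
It fails at once if the gate is pulled into its end stop with more than 30 N (contact force between gate and guide above 30 N).
It fails at once if the block long is moved more than 20 mm (distance of block_long from where it was at the start of the episode above 0.02 m).
It fails at once if the block round is moved more than 20 mm (distance of block_round from where it was at the start of the episode above 0.02 m).
It fails at once if the jar is moved more than 20 mm (distance of jar from where it was at the start of the episode above 0.02 m).
It also fails if it takes over 58 s, if anything falls off the work surface, if the arm or the gripper's body presses on something with over 40 N, if the wrist force passes 120 N, or if a joint passes its speed limit or range.

## Working session

There is one attempt and no reset: what is moved stays moved. The work goes in short steps, Python scripts to look and compute and a shell command to move; the robot and the scene stay as the last step left them, time stands still between calls to the robot, and variables do not carry over. Pictures are saved under pics/ and viewed, at most 10 in all, crops included, and the job is handed in when it is done.

```bash
mkdir -p pics; ls
python3 - <<'E'
from bench import telemetry, optics
import cv2
for n in("scene","top"):
    cv2.imwrite(f"pics/{n}0.png",optics.snapshot(n)[:,:,::-1]); print(n,optics.camera_model(n))
s=telemetry.observe(); print(s)
E
```

```text
pics
scene {'fx': 487.7493707191341, 'fy': 487.7493707191341, 'cx': 324.4433586599863, 'cy': 240.50435945562717, 'xyz': array([1321.29851284,   91.16382811,  758.98664871]), 'rotation': array([-0.30034882,  0.62751978,  0.64585352, -0.31445625])}
top {'fx': 522.0158735503062, 'fy': 522.0158735503062, 'cx': 322.70855054896, 'cy': 230.58778378190024, 'xyz': array([ 434.41571525,   63.37497275, 1150.31594255]), 'rotation': array([-0.0332031 ,  0.71110314, -0.700733  ,  0.0469376 ])}
{'time_s': 0.1, 'q': array([-1.08235494e+00,  3.85491667e-01,  6.76278811e-03, -4.54158986e-04,
       -1.19401076e+00, -2.58606128e-01]), 'dq': array([ 0.0001465 , -0.00135596,  0.00158294,  0.00137447, -0.00045936,
       -0.00021428]), 'effort': array([-1.09625209e-03, -3.93319237e+01,  1.88928688e+01,  4.19797182e+00,
       -2.62473186e-03,  1.01054439e-05]), 'position': array([ 142.30061774, -608.08303918,  249.32096615]), 'orientation': array([-1.58040153e-04, -1.14581601e-01,  9.93413342e-01,  9.81675595e-04]), 'contact_force': array([-0.15286963,  0.47600265, -0.61929891]), 'moment': array([ 0.00790534,  0.01984574, -0.00037841]), 'grip_force': 0.0, 'gripper_width': 85.49577380591522}
```

View pics/scene0.png

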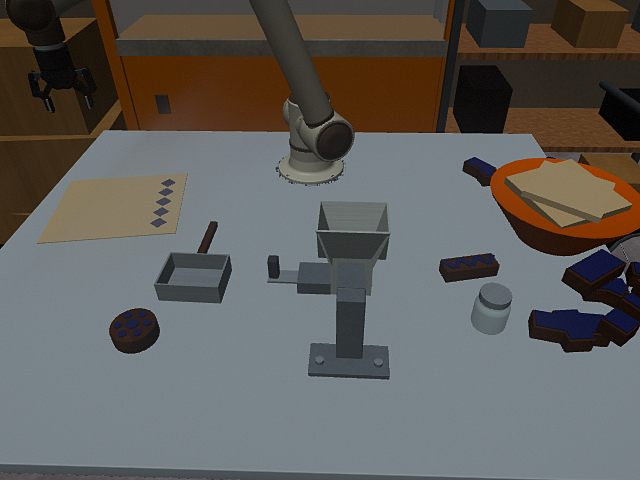

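View pics/top0.png

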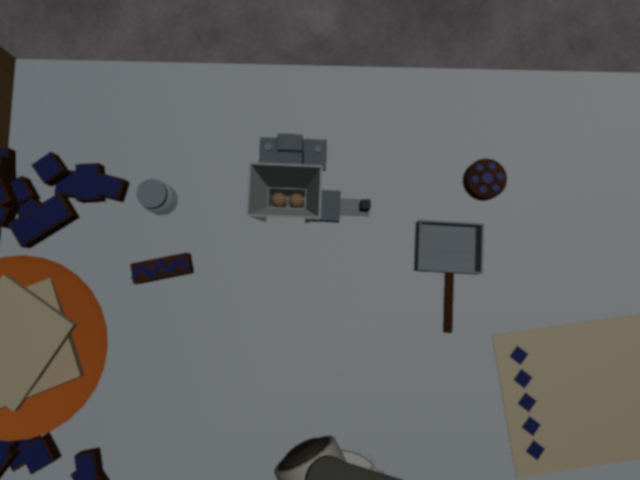

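The scene picture shows the pan at (195,278) with its handle pointing back to the robot, the lug at (273,266) and the hopper at (350,245). In the top view the pan is at (449,248), the handle end at (448,331), the lug at (365,205) and the funnel rim at about (249..321, 166..218). Next I'll enlarge these areas.

Run:
```python
import cv2,numpy as np
a=cv2.imread("pics/top0.png");b=cv2.imread("pics/scene0.png")
f=lambda i:cv2.convertScaleAbs(i,alpha=1.6)
c=cv2.resize(f(a)[130:340,240:500],None,fx=2.8,fy=2.8,interpolation=cv2.INTER_CUBIC)
d=cv2.resize(f(b)[190:390,150:400],None,fx=3,fy=3,interpolation=cv2.INTER_CUBIC)
cv2.imwrite("pics/tc.png",c);cv2.imwrite("pics/sc.png",d)
```

```text
(no output)
```

View pics/tc.png

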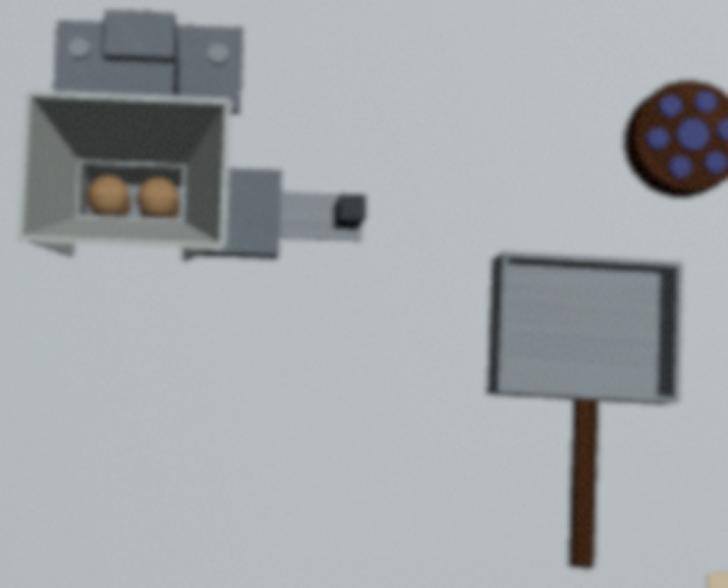

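View pics/sc.png

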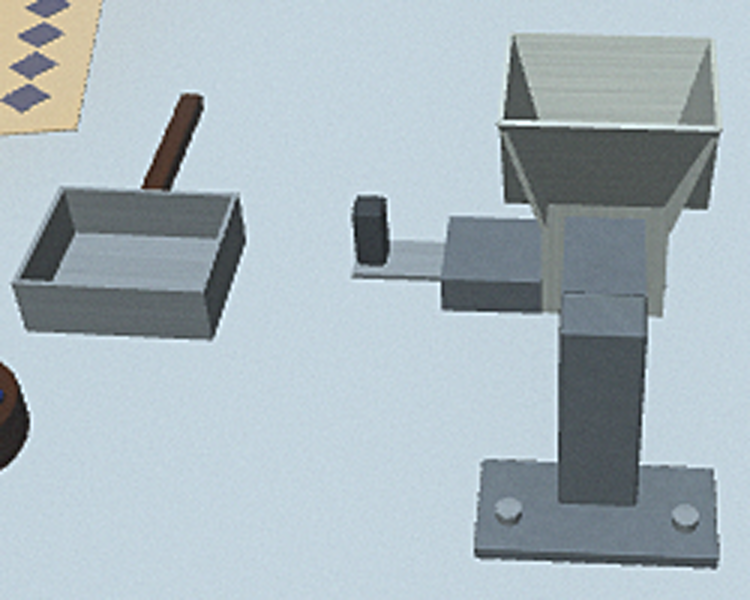

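The crops show the corners clearly. Top crop: rim (30,94),(229,102),(222,243),(21,238), lug top (351,207), pan rim (499,253),(681,263),(676,402),(489,394), handle end (582,566). The same points are visible in the scene crop, so I'll triangulate them.

```bash
cat > h.py <<'E'
import numpy as np
from scipy.spatial.transform import Rotation as R
from bench import optics,telemetry
def ray(n,p):
    c=optics.camera_model(n);q=c['rotation']
    d=R.from_quat(np.r_[q[1:],q[0]]).apply([(p[0]-c['cx'])/c['fx'],(p[1]-c['cy'])/c['fy'],1]);return np.array(c['xyz']),d/np.linalg.norm(d)
def tri(pt,ps):
    A=np.zeros((3,3));b=np.zeros(3);L=[ray('top',pt),ray('scene',ps)]
    for o,d in L: P=np.eye(3)-np.outer(d,d);A+=P;b+=P@o
    x=np.linalg.solve(A,b);return x,max(np.linalg.norm(np.cross(x-o,d)) for o,d in L)
def plane(n,p,z): o,d=ray(n,p);return o+d*(z-o[2])/d[2]
def totool(v):  # world vector (mm) -> tool axes
    q=telemetry.observe()['orientation'];return R.from_quat(np.r_[q[1:],q[0]]).inv().apply(v)
T=lambda u,v:((u+.5)/2.8-.5+240,(v+.5)/2.8-.5+130)
S=lambda u,v:((u+.5)/3-.5+150,(v+.5)/3-.5+190)
E
python3 - <<'E'
from h import *
np.set_printoptions(precision=1,suppress=True)
def go(nm,a,b):
    X=[]
    for p,q in zip(a,b):
        x,e=tri(T(*p),S(*q));X.append(x);print(nm,x,round(e,1))
    X=np.array(X);print(' mean',X.mean(0));return X
h=go('rim',[(30,94),(229,102),(222,243),(21,238)],[(720,130),(499,124),(513,35),(714,40)])
print('hopper -x yaw',[np.degrees(np.arctan2(*(h[j]-h[i])[1::-1])) for i,j in((0,1),(3,2))], 'from side',[np.degrees(np.arctan2(*(h[j]-h[i])[1::-1])) for i,j in((0,3),(1,2))])
p=go('pan',[(499,253),(681,263),(676,402),(489,394)],[(213,292),(14,284),(62,187),(241,194)])
print('yaw',[np.degrees(np.arctan2(*(p[j]-p[i])[1::-1])) for i,j in((0,1),(3,2))],'+x side',[np.degrees(np.arctan2(*(p[j]-p[i])[1::-1])) for i,j in((3,0),(2,1))])
go('lug',[(351,207)],[(371,201)]);e=go('hend',[(582,566)],[(191,96)])
d=p.mean(0)-e[0];print('handle yaw',np.degrees(np.arctan2(d[1],d[0])),np.linalg.norm(d[:2]))
# rim on plane
print([plane('top',T(*u),250)[:2] for u in[(30,94),(229,102),(222,243),(21,238)]])
q=telemetry.observe()['orientation'];print(R.from_quat(np.r_[q[1:],q[0]]).as_matrix())
E
```

```text
rim [654.8 176.9 247.8] 1.4
rim [651.8  51.  247.8] 0.7
rim [561.8  54.9 249. ] 1.5
rim [563.2 179.8 247.9] 1.4
 mean [607.9 115.7 248.1]
hopper -x yaw [np.float64(-91.33940593751532), np.float64(-90.62769156709594)] from side [np.float64(178.18268032819452), np.float64(177.52068447943842)]
pan [ 586.  -158.3   46. ] 2.6
pan [ 580.7 -299.8   45.2] 1.3
pan [ 474.5 -294.4   46. ] 0.4
pan [ 478.8 -154.2   45.2] 1.5
 mean [ 530.  -226.7   45.6]
yaw [np.float64(-92.12508172068988), np.float64(-91.76157263371617)] +x side [np.float64(-2.169745678556306), np.float64(-2.913408899779802)]
lug [603.1 -36.2 146.5] 1.0
 mean [603.1 -36.2 146.5]
hend [ 350.9 -221.9   42.7] 0.5
 mean [ 350.9 -221.9   42.7]
handle yaw -1.5310075571283612 179.13212907373227
[array([654.1, 175.2]), array([651.3,  50.3]), array([561.7,  53.4]), array([562.8, 178.1])]
[[-1.  -0.2 -0. ]
 [-0.2  1.   0. ]
 [ 0.   0.  -1. ]]
```

Run:
```python
from h import *
s=telemetry.observe();print(totool(np.array([380,-221.5,110])-s['position']))
for p in [(162,268),(153,195)]: print(plane('top',p,40))
```

```text
[-319.47750264  322.04157045  139.9325778 ]
[476.195215  380.7890363  40.       ]
[632.04349716 407.48229731  40.        ]
```

```bash
python3 -m inch '[[[0,0,0.03],[-0.032,0.032,0.01],1],[[0,0,0.06],[-0.064,0.064,0.02],1],[[0,0,0.09],[-0.1,0.1,0.04],1],[[0,0,0.12],[-0.14,0.14,0.06],1],[[0,0,0.15],[-0.18,0.18,0.08],1],[[0,0,0.18],[-0.22,0.22,0.1],1],[[0,0,0.21],[-0.26,0.26,0.12],1],[[0,0,0.24],[-0.295,0.298,0.13],1],[[0,0,0.265],[-0.3195,0.322,0.139],1],[[0,0,0.265],[-0.3195,0.322,0.139],1],[[0,0,0.265],[-0.3195,0.322,0.139],1]]' 60
python3 - <<'E'
from h import *
import cv2
s=telemetry.observe();print(totool(np.array([380,-221.5,38])-s['position']))
b=optics.snapshot('scene')[:,:,::-1];cv2.imwrite('pics/s1.png',cv2.resize(cv2.convertScaleAbs(b,alpha=1.5)[150:350,100:350],None,fx=3,fy=3))
E
```

```text
time_s: 1.48
position: [379.9, -222.3, 111.2]
orientation: [-0.0, 0.017, 1.0, 0.0]
contact_force: [0.1, -0.5, -0.0]
gripper_width: 85.7
grip_force: 0.0
[-0.11623873  0.74483198 73.21577832]
```

View pics/s1.png

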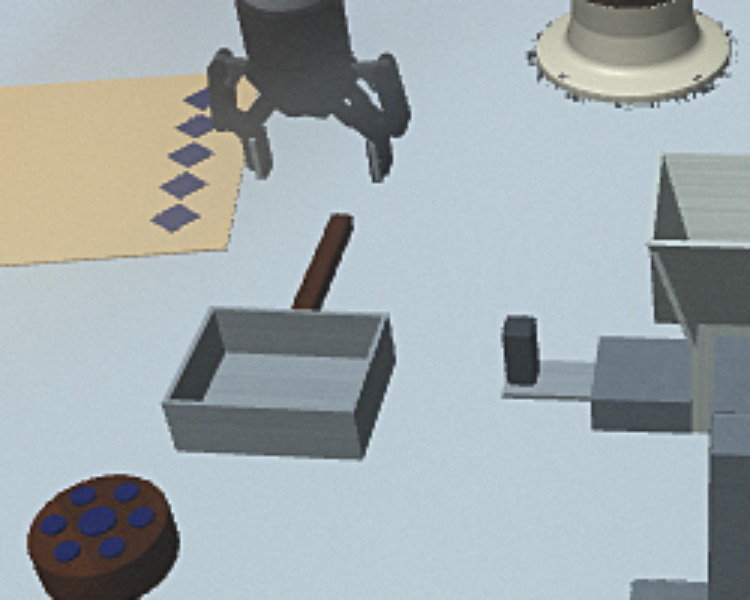

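The picture shows the open fingers at about (260,165) and (378,170), straddling the handle end at (341,222). I'll go down and close.

```bash
python3 -m inch '[[[0,0,0],[0,0,0.03],1],[[0,0,0],[0,0.0005,0.055],1],[[0,0,0],[0,0.0005,0.073],1],[[0,0,0],[0,0.0005,0.073],1],[[0,0,0],[0,0.0005,0.073],0],[[0,0,0],[0,0.0005,0.073],0],[[0,0,0],[0,0.0005,0.073],0],[[0,0,0],[0,0.0005,0.073],0],[[0,0,0],[0,0.0005,0.073],0],[[0,0,0],[0,0.0005,0.073],0]]' 60
python3 - <<'E'
from h import *
s=telemetry.observe();print(totool([78,341.5,0]))
E
```

```text
time_s: 2.78
position: [380.3, -221.9, 38.6]
orientation: [0.0, 0.018, 1.0, -0.0]
contact_force: [-1.4, -1.5, 3.4]
gripper_width: 16.8
grip_force: 60.5
[-6.57969545e+01  3.44059603e+02 -1.01890035e-02]
```

```bash
python3 -m inch '[[[0,0,0],[-0.003,0.015,0],0],[[0,0,0],[-0.008,0.04,0],0],[[0,0,0],[-0.014,0.07,0],0],[[0,0,0],[-0.02,0.105,0],0],[[0,0,0],[-0.027,0.14,0],0],[[0,0,0],[-0.034,0.175,0],0],[[0,0,0],[-0.041,0.21,0],0],[[0,0,0],[-0.048,0.245,0],0],[[0,0,0],[-0.054,0.28,0],0],[[0,0,0],[-0.06,0.312,0],0],[[0,0,0],[-0.064,0.334,0],0],[[0,0,0],[-0.066,0.344,0],0]]'
python3 -m inch '[[[0,0,0],[0,0,0],0],[[0,0,0],[0,0,0],0]]'
python3 - <<'E'
from h import *
import cv2
for n in('scene','top'):
    b=cv2.convertScaleAbs(optics.snapshot(n)[:,:,::-1],alpha=1.5)
    b=b[190:390,220:470] if n=='scene' else b[120:320,210:460]
    cv2.imwrite(f'pics/{n}2.png',cv2.resize(b,None,fx=3,fy=3))
E
```

```text
time_s: 4.28
position: [457.1, 119.6, 38.1]
orientation: [-0.001, 0.018, 1.0, -0.001]
contact_force: [-1.7, -6.2, 5.1]
gripper_width: 16.9
grip_force: 61.3
time_s: 4.53
position: [457.8, 120.0, 38.4]
orientation: [-0.0, 0.017, 1.0, -0.0]
contact_force: [-1.5, -0.1, 4.7]
gripper_width: 17.0
grip_force: 60.6
```

View pics/scene2.png

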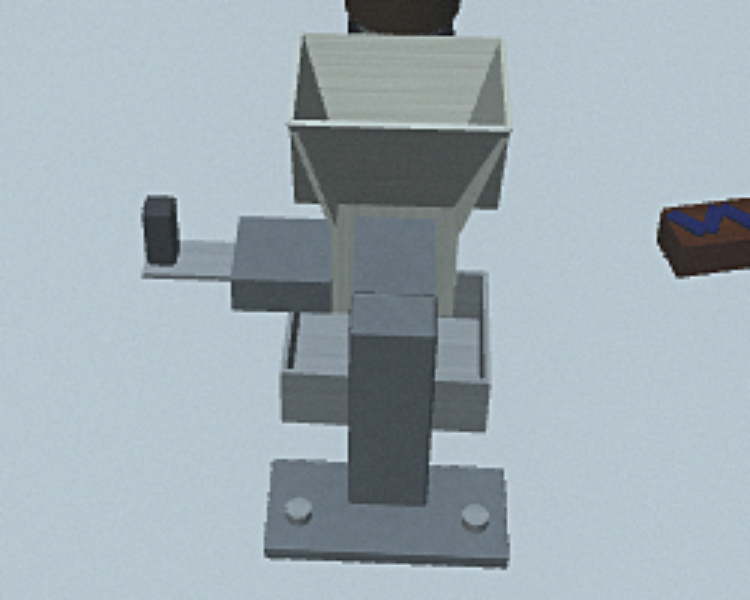

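View pics/top2.png

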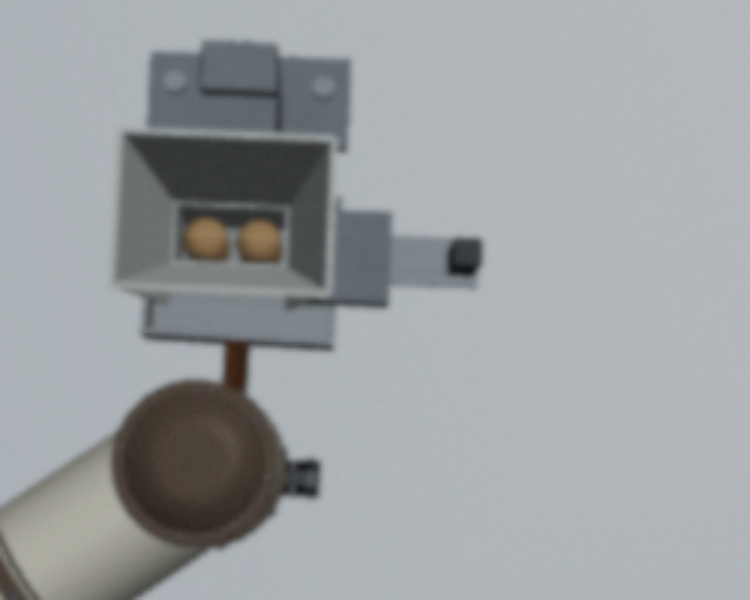

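The pan stands under the mouth. Its near rim is at (283,373)-(489,380) in the scene crop and its rear rim at (146,336)-(334,347) in the top crop. I'll check the centre from these.

```bash
python3 -m inch '[[[0,0,0],[0,0,0],1],[[0,0,0],[0,0,0],1],[[0,0,0],[0,0,0],1],[[0,0,0],[0,0,0],1],[[0,0,0],[0,0,-0.04],1],[[0,0,0],[0,0,-0.09],1],[[0,0,0],[0,0,-0.15],1],[[0,0,0],[0,0,-0.2],1],[[0,0,0],[0,0,-0.2],1]]'
python3 - <<'E'
from h import *
S2=lambda u,v:((u+.5)/3-.5+220,(v+.5)/3-.5+190)
T2=lambda u,v:((u+.5)/3-.5+210,(v+.5)/3-.5+120)
P=[plane('scene',S2(283,373),48),plane('scene',S2(489,380),48),plane('top',T2(146,336),48),plane('top',T2(334,347),48)]
print(np.round(P,1),np.mean(P,0))
s=telemetry.observe();print(s['position'],s['orientation'],s['contact_force'],totool(np.array([603.3,-35.5,230])-s['position']))
E
```

```text
time_s: 5.75
position: [460.2, 120.8, 242.7]
orientation: [0.004, 0.017, 1.0, 0.003]
contact_force: [0.3, 0.1, -1.8]
gripper_width: 85.4
grip_force: 0.0
[[659.7  44.6  48. ]
 [662.4 179.4  48. ]
 [555.7 179.2  48. ]
 [549.9  46.3  48. ]] [606.94259406 112.37294222  48.        ]
[460.21731655 120.75524599 242.74819931] [0.00449183 0.01732372 0.99983641 0.00261846] [ 0.2884094   0.10927943 -1.82870244] [-148.29431094 -151.2747791    13.25184288]
```

Run:
```python
from h import *
s=telemetry.observe();print(s['q'])
```

```text
[ 5.99695462e-01  1.30339843e-01 -3.62118167e-01  1.05764458e-03
 -1.06798127e+00 -2.20564629e+00]
```

```bash
python3 -m inch '[[[0,0,-0.15],[0,-0.03,0],1],[[0,0,-0.32],[0,-0.07,0],1],[[0,0,-0.49],[0,-0.11,0],1],[[0,0,-0.66],[0,-0.15,0],1],[[0,0,-0.83],[0,-0.18,0],1],[[0,0,-1.0],[-0.02,-0.18,0],1],[[0,0,-1.17],[-0.05,-0.18,0],1],[[0,0,-1.34],[-0.09,-0.175,0],1],[[0,0,-1.5],[-0.125,-0.165,0],1],[[0,0,-1.583],[-0.148,-0.152,0.01],1],[[0,0,-1.583],[-0.148,-0.152,0.01],1],[[0,0,-1.583],[-0.148,-0.152,0.01],1]]'
python3 - <<'E'
from h import *
import cv2
s=telemetry.observe();print(totool(np.array([603.3,-35.5,127])-s['position']))
t,sc=optics.snapshot('top'),optics.snapshot('scene')
f=lambda i:cv2.convertScaleAbs(cv2.resize(i[:,:,::-1],None,fx=2,fy=2),alpha=1.5)
cv2.imwrite('pics/b3.png',np.hstack([f(t[120:320,270:460]),f(sc[150:350,180:380])]))
E
```

```text
time_s: 7.25
position: [599.9, -37.6, 227.3]
orientation: [-0.001, -0.699, 0.715, 0.001]
contact_force: [0.7, 0.2, -0.6]
gripper_width: 85.3
grip_force: 0.0
[ -2.16564244  -3.57493931 100.24808462]
```

View pics/b3.png

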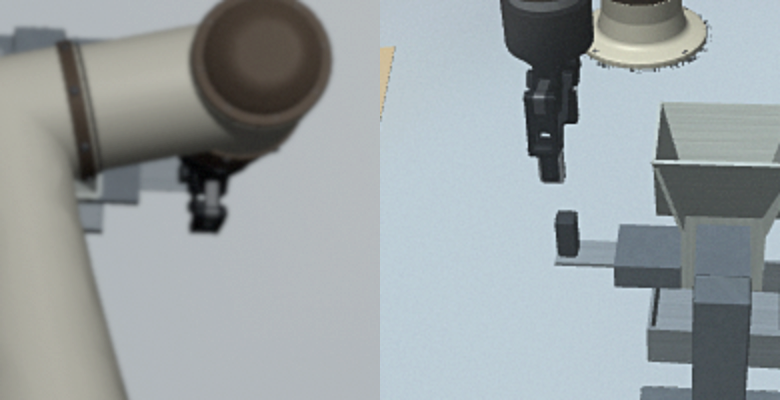

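The right half shows the fingers at (550,170) standing above the lug at (567,232), lined up within the few mm computed. I'll go down, close gently with 40 N, then read the forces.

```bash
python3 -m inch '[[[0,0,0],[-0.002,-0.003,0.03],1],[[0,0,0],[-0.002,-0.003,0.065],1],[[0,0,0],[-0.002,-0.003,0.1],1],[[0,0,0],[-0.002,-0.003,0.1],1],[[0,0,0],[-0.002,-0.003,0.1],0.4],[[0,0,0],[-0.002,-0.003,0.1],0],[[0,0,0],[-0.002,-0.003,0.1],0],[[0,0,0],[-0.002,-0.003,0.1],0],[[0,0,0],[-0.002,-0.003,0.1],0]]' 40
python3 -m inch '[[[0,0,0],[0.003,0,0],0],[[0,0,0],[0.008,0,0],0],[[0,0,0],[0.014,0,0],0],[[0,0,0],[0.02,0,0],0],[[0,0,0],[0.02,0,0],0]]'
```

```text
time_s: 8.48
position: [604.1, -35.4, 129.3]
orientation: [0.0, -0.699, 0.715, -0.0]
contact_force: [-2.4, 0.8, 5.3]
gripper_width: 19.7
grip_force: 43.0
time_s: 9.1
position: [603.6, -55.4, 129.3]
orientation: [0.0, -0.699, 0.715, -0.0]
contact_force: [-2.6, 1.0, 6.0]
gripper_width: 19.5
grip_force: 43.1
```

```bash
cat > chk.py <<'E'
import sys
from bench import telemetry
s=telemetry.observe();f=s['contact_force'];print(round(s['position'][1],1),f.round(1),flush=True)
sys.exit(abs(f[1])>5.5)
E
python3 -m inch '[[[0,0,0],[0.005,0,0],0],[[0,0,0],[0.012,0,0],0],[[0,0,0],[0.02,0,0],0],[[0,0,0],[0.028,0,0],0],[[0,0,0],[0.036,0,0],0],[[0,0,0],[0.042,0,0],0],[[0,0,0],[0.046,0,0],0],[[0,0,0],[0.048,0,0],0]]' >/dev/null && python3 chk.py &&
python3 -m inch '[[[0,0,0],[0.001,0,0],0],[[0,0,0],[0.002,0,0],0]]' >/dev/null && python3 chk.py &&
python3 -m inch '[[[0,0,0],[0.001,0,0],0],[[0,0,0],[0.002,0,0],0]]' >/dev/null && python3 chk.py &&
python3 -m inch '[[[0,0,0],[0.001,0,0],0],[[0,0,0],[0.002,0,0],0]]' >/dev/null && python3 chk.py &&
python3 -m inch '[[[0,0,0],[0.001,0,0],0],[[0,0,0],[0.002,0,0],0]]' >/dev/null && python3 chk.py &&
python3 -m inch '[[[0,0,0],[0.001,0,0],0],[[0,0,0],[0.002,0,0],0]]' >/dev/null && python3 chk.py
```

```text
-103.0 [-3.1  3.6  6.8]False
```

```bash
sed -i 's/sys.exit(\(.*\))$/sys.exit(int(\1))/' chk.py
python3 -m inch '[[[0,0,0],[0.001,0,0],0],[[0,0,0],[0.002,0,0],0]]' >/dev/null && python3 chk.py &&
python3 -m inch '[[[0,0,0],[0.001,0,0],0],[[0,0,0],[0.002,0,0],0]]' >/dev/null && python3 chk.py &&
python3 -m inch '[[[0,0,0],[0.001,0,0],0],[[0,0,0],[0.002,0,0],0]]' >/dev/null && python3 chk.py &&
python3 -m inch '[[[0,0,0],[0.001,0,0],0],[[0,0,0],[0.002,0,0],0]]' >/dev/null && python3 chk.py &&
python3 -m inch '[[[0,0,0],[0.001,0,0],0],[[0,0,0],[0.002,0,0],0]]' >/dev/null && python3 chk.py &&
python3 -m inch '[[[0,0,0],[0.001,0,0],0],[[0,0,0],[0.002,0,0],0]]' >/dev/null && python3 chk.py &&
python3 -m inch '[[[0,0,0],[0.001,0,0],0],[[0,0,0],[0.002,0,0],0]]' >/dev/null && python3 chk.py &&
python3 -m inch '[[[0,0,0],[0.001,0,0],0],[[0,0,0],[0.002,0,0],0]]' >/dev/null && python3 chk.py
```

```text
-104.9 [-1.8  3.2  6.4]
-106.9 [-2.6  3.9  5.5]
-108.9 [-2.8  2.8  5.4]
-110.9 [-2.5  3.6  5.8]
-112.9 [-2.2  3.2  6.3]
-114.9 [-2.5  4.3  5.9]
-116.9 [-2.2  2.5  5. ]
-118.9 [-1.9  3.8  6.1]
```

```bash
python3 -m inch '[[[0,0,0],[0.001,0,0],0],[[0,0,0],[0.002,0,0],0]]' >/dev/null && python3 chk.py &&
python3 -m inch '[[[0,0,0],[0.001,0,0],0],[[0,0,0],[0.002,0,0],0]]' >/dev/null && python3 chk.py &&
python3 -m inch '[[[0,0,0],[0.001,0,0],0],[[0,0,0],[0.002,0,0],0]]' >/dev/null && python3 chk.py &&
python3 -m inch '[[[0,0,0],[0.001,0,0],0],[[0,0,0],[0.002,0,0],0]]' >/dev/null && python3 chk.py &&
python3 -m inch '[[[0,0,0],[0.001,0,0],0],[[0,0,0],[0.002,0,0],0]]' >/dev/null && python3 chk.py &&
python3 -m inch '[[[0,0,0],[0.001,0,0],0],[[0,0,0],[0.002,0,0],0]]' >/dev/null && python3 chk.py &&
python3 -m inch '[[[0,0,0],[0.001,0,0],0],[[0,0,0],[0.002,0,0],0]]' >/dev/null && python3 chk.py &&
python3 -m inch '[[[0,0,0],[0.001,0,0],0],[[0,0,0],[0.002,0,0],0]]' >/dev/null && python3 chk.py &&
python3 -m inch '[[[0,0,0],[0.001,0,0],0],[[0,0,0],[0.002,0,0],0]]' >/dev/null && python3 chk.py &&
python3 -m inch '[[[0,0,0],[0.001,0,0],0],[[0,0,0],[0.002,0,0],0]]' >/dev/null && python3 chk.py &&
python3 -m inch '[[[0,0,0],[0.001,0,0],0],[[0,0,0],[0.002,0,0],0]]' >/dev/null && python3 chk.py &&
python3 -m inch '[[[0,0,0],[0.001,0,0],0],[[0,0,0],[0.002,0,0],0]]' >/dev/null && python3 chk.py
```

```text
-120.9 [-2.   2.4  6.3]
-122.9 [-2.2  4.1  6.3]
-124.9 [-2.3  4.   5.7]
-126.9 [-3.   3.3  5.3]
-128.9 [-1.7  2.3  6.5]
-130.9 [-1.5  3.2  6.1]
-132.9 [-1.7  2.7  6.3]
-134.9 [-2.5  3.   6.5]
-135.1 [-3.5 12.7  8. ]
```

The stop was felt at y = -135.1 with a pull of 12.7 N. I'll hold briefly, ease off, let go and look.

```bash
python3 -m inch '[[[0,0,0],[0,0,0],0],[[0,0,0],[0,0,0],0]]'; python3 -m inch '[[[0,0,0],[-0.001,0,0],0],[[0,0,0],[-0.0015,0,0],0],[[0,0,0],[-0.0015,0,0],1],[[0,0,0],[-0.0015,0,0],1],[[0,0,0],[-0.0015,0,0],1],[[0,0,0],[-0.0015,0,0],1],[[0,0,0],[-0.0015,0,-0.03],1],[[0,0,0],[-0.0015,0,-0.07],1],[[0,0,0],[0.02,0,-0.11],1],[[0,0,0],[0.06,0,-0.13],1],[[0,0,0],[0.11,0,-0.14],1],[[0,0,0],[0.16,0,-0.14],1]]'
python3 -m inch '[[[0,0,0],[0.05,0.04,0],1],[[0,0,0],[0.1,0.08,0],1],[[0,0,0],[0.14,0.13,0],1],[[0,0,0],[0.14,0.18,0],1],[[0,0,0],[0.14,0.18,0],1],[[0,0,0],[0.14,0.18,0],1]]'
python3 - <<'E'
from h import *
import cv2
t,sc=optics.snapshot('top'),optics.snapshot('scene')
f=lambda i:cv2.convertScaleAbs(cv2.resize(i[:,:,::-1],None,fx=2,fy=2),alpha=1.5)
cv2.imwrite('pics/b4.png',np.hstack([f(t[120:320,230:430]),f(sc[190:390,220:420])]))
E
```

```text
time_s: 14.6
position: [601.8, -135.0, 129.3]
orientation: [0.001, -0.699, 0.715, 0.001]
contact_force: [-2.2, 10.0, 6.9]
gripper_width: 19.2
grip_force: 43.3
time_s: 16.1
position: [598.1, -298.8, 269.8]
orientation: [0.001, -0.699, 0.715, -0.001]
contact_force: [-0.5, -0.9, -0.2]
gripper_width: 85.5
grip_force: 0.0
time_s: 16.85
position: [414.9, -433.4, 268.7]
orientation: [0.0, -0.699, 0.715, -0.001]
contact_force: [-0.2, 0.8, -0.0]
gripper_width: 85.2
grip_force: 0.0
```

View pics/b4.png

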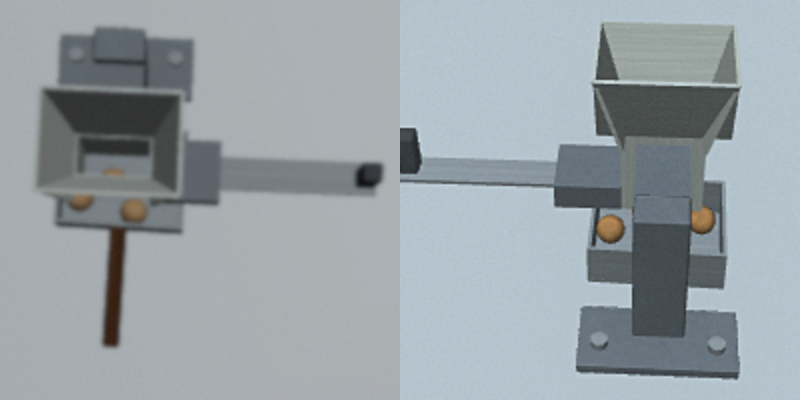

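The gate is drawn, with the lug at (370,175) in the left half. Balls in the pan show at (80,200), (133,210) and (113,172) on the left, and at (610,228) and (702,220) on the right. I'll match them between the views.

Run:
```python
from h import *
np.set_printoptions(precision=0,suppress=True)
for u,v in[(80,200),(133,210),(113,172)]: print('top',plane('top',(230+u/2,120+v/2),19))
for u,v in[(610,228),(702,220)]: print('scene',plane('scene',(220+(u-400)/2,190+v/2),19))
print(telemetry.observe()['dq'].round(3))
```

```text
top [585. 158.  19.]
top [575. 100.  19.]
top [616. 122.  19.]
scene [604.  64.  19.]
scene [590. 161.  19.]
[ 0.  0. -0. -0. -0.  0.]
```

All four balls lie in the pan, at most about 52 mm from its centre.

```bash
python3 -c "
from bench import workorder;print(workorder.hand_in())"
```

```text
the job is handed in; nothing more can be done
None
```

I handed in the job with the pan under the mouth (about 3 mm off centre), the gate drawn to its stop at a pull of about 13 N, and all four balls in the pan; the arm stayed clear of the blocks and jar, and no verdict came back.

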